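# Press the weighed brass bar home in its stand

### The job

In the slotted stand, bars standing raised are still to be weighed; the brass bar has now been weighed, so gently press it down with the fingertips until it is fully home in its groove, then withdraw. Do not pull it up, do not touch the three other bars, whether raised or not, and leave everything else on the bench undisturbed.

Things in the scene. Friction and masses are not known exactly. Their poses are not given: they have to be found in the camera images.
- stand: Dark mahogany stand fixed to the bench, 70 (x) x 262 (y) x 55 mm high, origin at the centre of its underside, z up. Four upright grooves, 20 mm wide, open in front and behind, lie side by side at y = -90, -30, +30 and +90 mm; their floor is 10 mm above the origin. Each holds one bar; which bar is in which groove varies.
- brass_bar: Yellow brass bar to press, 34 (its x) x 18 (y) x 80 mm tall, origin at the centre of its underside, flat top 80 mm above it; axes as the stand's. It only slides up and down; starts 16 to 24 mm above the groove floor. Home: on the floor, underside 10 mm and top 90 mm above the bench. The groove grips it, so it stays where left: 5 to 6 N slides it, then it stops hard at the floor.
- steel_bar: Dark grey steel bar in the stand, raised 12 to 24 mm. Same size (34 x 18 x 80 mm), origin and axes as the brass bar. Held by its own groove with the same grip. Must not be touched.
- aluminium_bar: Pale silvery aluminium bar in the stand, raised 12 to 24 mm. Same size (34 x 18 x 80 mm), origin and axes as the brass bar. Held by its own groove with the same grip. Must not be touched.
- nylon_bar: White nylon bar in the stand, home or nearly so. Same size (34 x 18 x 80 mm), origin and axes as the brass bar. Held by its own groove with the same grip. Must not be touched.
- steel_block: Loose steel block 30 x 55 x 25 mm high, on the bench in front of the stand (robot side). Origin at the centre of its underside. Leave alone.
- slotted_mass: Loose brass slotted mass, a flat disc about 50 mm across and 14 mm high with one slot, on the bench in front of the stand. Origin at the centre of its underside. Leave alone.
- rider_hook: Loose aluminium rider with a small wire hook, 34 x 22 x 38 mm high, on the bench behind the stand. Origin at the centre of its underside. Leave alone.
- case: Mahogany weight case, fixed, 120 x 180 x 45 mm high, origin at the centre of its underside, to the left of the stand; its hinged lid stands open on the far (+x) side, reaching up to about 180 mm. Leave alone.

How it is judged:
By the outcome, as a careful person would: the job done as asked, in the order asked, and still so for the second after the job is handed in, with the robot touching nothing.
It also fails if it takes over 40 s, if anything falls off the work surface, if the arm or the gripper's body presses on something with over 40 N, if the wrist force passes 120 N, or if a joint passes its speed limit or range.

### The arm

A 7-joint arm with a two-finger parallel gripper is mounted at the origin on the work surface. World frame = base frame: x ahead of the robot, y to its left, z up, the work surface at z = 0. Lengths are in m, angles in rad, forces in N, time in s.
With the tool pointing down it reaches from about 0.425 to 0.95 m from the base axis. Payload 4.7 kg.
Tool frame: the origin (TCP) lies midway between the tips of the shut fingers; the grasp point (between the pads) lies robot.hold_point_z behind it (robot.hold_point_z is the distance from the TCP to the grasp point, in m); z points along the fingers, y is the line along which they close (so a half turn about z gives the same grasp; the last joint's range is limited). The gripper opens to 87 mm and grips with 3 to 60 N. Pads are 19 mm wide; open, the fingers measure 117 mm over their backs; the gripper's body (75 mm by 190 mm) begins 51 mm behind the grasp point.
Start: joints at [1.283, 0.469, -0.049, 1.532, 0.024, 1.141, -0.082], TCP at [0.173, -0.653, 0.223] pointing down, gripper open.
Joint ranges: [-2.59, 2.59], [-0.33, 1.99], [-1.39, 1.29], [0.1, 2.45], [-1.04, 4.18], [0.21, 1.99], [-2.66, 2.66]. Speed limits (rad/s): [2.57, 2.57, 3.14, 3.14, 3.14, 3.14, 3.14].

### API

Orientations are given as a rotation vector (axis times angle).
In Python, from bench import robot, solver, sensors, viewer gives the robot as it stands. Calls block until the motion is done:
- robot.goto(position, orientation): joint-space move of the TCP to a pose.
- robot.move_straight(position, frame=None, vel=0.15): straight line of the TCP; frame=None keeps the orientation; vel is the mean speed in m/s.
- robot.set_joints(angles): joint-space move.
- robot.move_gripper(opening, squeeze=None): finger opening in m; squeeze is the grip in N (None keeps the last); returns when the fingers have stopped.
- robot.hold(seconds).
- solver.inverse_kinematics(position, orientation): joint angles nearest the present ones, or None.
- sensors.observe(): the state.
- viewer.camera(name): name is "side" or "top" or "wrist"; returns a dict with "frame" (384x512x3 uint8, red, green, blue), "z_map" (384x512 float32, m along the optical axis (not along the pixel's ray), 0 where there is no reading), "K" (3x3 intrinsics, pixels), "k1" (the pictures are not rectified: a ray, as slopes to the right and down, at radius r is drawn at 1 + k1 r^2 times it, then the intrinsics apply), "extrinsics" (4x4, takes a point from camera to world coordinates). Camera axes: x right, y down, z forward; pixel columns grow to the right and rows downward; lengths in m; the calibration is good to about 2 mm. A picture is of the moment at which its call begins.
A pose or a line that the arm cannot do raises robot.MotionError and nothing moves.
- robot.hand_in(): hands the job in; it is judged then, once.
Trained networks look in a picture, given as the dict that the camera call returned (one of the last four; its "shot" number tells which), for a name from the list of things; names that differ only in an ending like _2 or _b are one class to them, and where a whole thing is asked for, a point or a joint stands for the part that bears it (a point fixed in the world has none). Each returns a list of dicts, best first, with "score" (0 to 1); they miss things now and then, are a little off and sometimes report something else, mostly with a low value. They report only what shows in the picture. A call takes as long as a camera call.
- viewer.search_frame(picture, label): "pixel" ([column, row] in pixels, amid what is visible of it).
- viewer.cut_out(picture, label): "mask" (384x512 bool, what is visible of it) and "pixel" ([column, row] in pixels, amid what is visible of it).
The state is a dict: "clock": time; "q": joint angles; "qvel": joint speeds; "effort": joint torques, N m; "position": TCP position; "ee_rot": TCP orientation; "wrist_force": force on the tool from outside, world axes, zero at the start; "moment": the same for the moment, N m; "grip_width": finger opening in m; "finger_force": force on a finger pad.
Only numpy, scipy, OpenCV 4.12 (cv2) and the standard library are available. Lean on these libraries where they do the work, as an engineer would, in place of code of your own. Each camera call takes 0.05 s, during which the arm holds its last target. There are 200 camera calls.

## Working session

There is one attempt and no reset: what is moved stays moved. The work goes in short steps, each a Python script; the robot and the scene stay as the last script left them, time stands still between calls to the robot, and variables do not carry over. Pictures are saved under pics/ and viewed, at most 10 in all, crops included, and the job is handed in when it is done.

```bash
mkdir -p pics; cat > h.py <<'E'
import numpy as np, cv2
from bench import robot, solver, sensors, viewer
def cloud(p):
    z=p["z_map"]; K=p["K"]; h,w=z.shape
    u,v=np.meshgrid(np.arange(w),np.arange(h))
    # cv2 distortion model: x_d = x(1+k1 r^2)
    pts=np.stack([u,v],-1).reshape(-1,1,2).astype(np.float64)
    s=cv2.undistortPoints(pts,np.array(K,float),np.array([p["k1"],0,0,0,0.])).reshape(h,w,2)
    c=np.dstack([s*z[...,None],z])
    T=np.array(p["extrinsics"]); return c@T[:3,:3].T+T[:3,3]
def save(p,n): cv2.imwrite("pics/"+n,p["frame"][...,::-1])
E
python3 - <<'E'
from h import *
s=sensors.observe(); print(s["position"],s["ee_rot"],robot.hold_point_z,s["clock"])
for cam in ["top","side"]:
    p=viewer.camera(cam); save(p,cam+"1.png"); W=cloud(p)
    for n in ["brass_bar","steel_bar","aluminium_bar","nylon_bar","stand","case"]:
        for d in viewer.cut_out(p,n)[:2]:
            m=d["mask"]&(p["z_map"]>0); P=W[m]
            if len(P)==0: continue
            t=np.percentile(P[:,2],95); Q=P[P[:,2]>t-.006]
            print(cam,n,round(d["score"],2),np.round(d["pixel"]),m.sum(),"ztop",t.round(4),"topmid",((np.percentile(Q,3,axis=0)+np.percentile(Q,97,axis=0))/2).round(4),"ext",np.ptp(Q,axis=0).round(3), cv2.minAreaRect((Q[:,:2]*1000).astype(np.float32)))
E
```

```text
[ 0.17259593 -0.65195211  0.22147561] [-3.11342280e+00 -4.05226374e-01  5.20956037e-04] 0.0187 0.0
top brass_bar 0.61 [394. 205.] 289 ztop 0.1118 topmid [ 0.515  -0.1234  0.1098] ext [0.034 0.022 0.009] ((515.041748046875, -123.22820281982422), (18.53665542602539, 33.68375015258789), 80.7384033203125)
top steel_bar 0.6 [366. 198.] 209 ztop 0.1096 topmid [ 0.5274 -0.0636  0.1078] ext [0.032 0.02  0.01 ] ((526.9277954101562, -64.0111312866211), (16.37860107421875, 32.421630859375), 78.93482971191406)
top steel_bar 0.16 [370. 205.] 2851 ztop 0.0576 topmid [ 0.5206 -0.0947  0.0556] ext [0.111 0.264 0.059] ((520.6784057617188, -95.50009155273438), (260.3323059082031, 60.377769470214844), 77.92540740966797)
top aluminium_bar 0.58 [422. 210.] 272 ztop 0.1062 topmid [ 0.5023 -0.1819  0.1037] ext [0.033 0.022 0.007] ((502.4022216796875, -182.36630249023438), (19.091289520263672, 33.571231842041016), 78.86275482177734)
top nylon_bar 0.44 [339. 194.] 148 ztop 0.093 topmid [ 0.5399 -0.0067  0.0909] ext [0.033 0.018 0.008] ((539.8223876953125, -6.683570861816406), (15.940506935119629, 33.34082412
[... 1779 characters left out ...]
 ((609.2244873046875, -178.31674194335938), (4.42793083190918, 20.9948673248291), 76.9513931274414)
side stand 0.59 [326. 313.] 4491 ztop 0.0569 topmid [ 0.5015 -0.1039  0.0549] ext [0.106 0.265 0.056] ((520.8236083984375, -99.564697265625), (261.38720703125, 60.94560241699219), 78.23335266113281)
side case 0.57 [198. 116.] 4946 ztop 0.1534 topmid [0.5527 0.4588 0.1559] ext [0.035 0.18  0.017] ((553.063720703125, 462.9322509765625), (13.773317337036133, 182.90469360351562), 8.584129333496094)
side case 0.48 [350. 311.] 865 ztop 0.1061 topmid [ 0.5015 -0.1875  0.1037] ext [0.034 0.022 0.007] ((502.2249450683594, -186.74752807617188), (18.672462463378906, 33.07511901855469), 76.50143432617188)
```

View pics/side1.png

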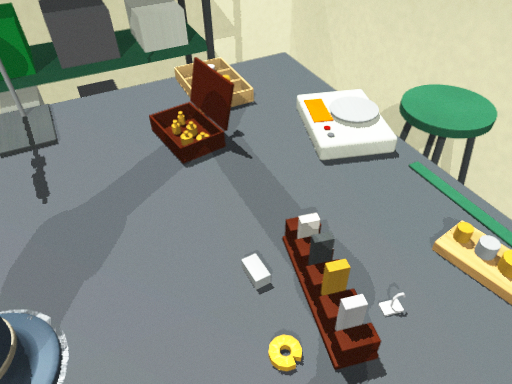

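```bash
python3 - <<'E'
from h import *
from scipy.spatial.transform import Rotation as R
robot.move_gripper(0.0)
yaw=np.arctan2(-.0376*-1,.1752)*-1  # stand yaw
# tool y along stand x, z down
x=np.array([np.cos(yaw),np.sin(yaw),0]); z=np.array([0,0,-1.])
best=None
for s in (1,-1):
    M=np.stack([np.cross(s*x,z),s*x,z],1); rv=R.from_matrix(M).as_rotvec()
    q=solver.inverse_kinematics([.515,-.126,.25],rv); print(s,rv,None if q is None else np.round(q,2))
    if q is not None and (best is None or abs(q[6])<abs(best[0][6])): best=(q,rv)
np.save("rv.npy",best[1])
robot.goto([.515,-.126,.25],best[1])
p=viewer.camera("wrist"); save(p,"w1.png"); W=cloud(p)
for n in ["brass_bar","steel_bar","aluminium_bar"]:
    for d in viewer.cut_out(p,n)[:1]:
        m=d["mask"]&(p["z_map"]>0); Q=W[m]; t=np.percentile(Q[:,2],95); Q=Q[Q[:,2]>t-.006]
        print(n,d["score"],d["pixel"],t,len(Q),cv2.minAreaRect((Q[:,:2]*1000).astype(np.float32)))
s=sensors.observe(); print(s["position"],s["clock"],s["wrist_force"],s["grip_width"])
E
```

```text
1 [2.44341797 1.97466783 0.        ] [ 0.68  0.27 -0.62  1.81  0.17  1.12 -0.21]
-1 [ 1.97466783 -2.44341797 -0.        ] [ 1.12  0.51 -1.31  1.8   0.52  1.25  2.6 ]
brass_bar 0.68 [254.8, 171.2] 0.11118700437025972 654 ((516.2685546875, -125.52922821044922), (17.74884033203125, 33.794673919677734), 77.54107666015625)
steel_bar 0.7 [253.7, 111.1] 0.10923801390539561 737 ((528.7249145507812, -67.72666931152344), (17.320438385009766, 34.20871353149414), 77.74078369140625)
aluminium_bar 0.77 [256.8, 218.2] 0.10477091035484463 178 ((515.7044067382812, -149.65487670898438), (66.91716766357422, 32.874908447265625), 69.54248809814453)
[ 0.51494568 -0.12670049  0.24990882] 4.6667 [-1.15146739  0.3668094   0.40997061] 0.000676343035089159
```

The side view shows the yellow brass bar at about (335, 277), with the grey steel bar at (321, 248) and the aluminium bar at (350, 312) on either side. The wrist view agrees on its position, so I'll press slowly with force feedback.

```bash
python3 - <<'E'
from h import *
x,y=.516,-.126
robot.move_straight([x,y,.13],vel=.1)
robot.move_straight([x,y,.117],vel=.03); robot.hold(.2)
s=sensors.observe(); f0=s["wrist_force"]; print(s["position"],s["clock"],f0)
z=.117
while z>.084:
    z-=.0015 if z>.094 else .0007
    robot.move_straight([x,y,z],vel=.01)
    s=sensors.observe(); f=s["wrist_force"]-f0
    print(round(z,4),s["position"].round(4) if hasattr(s["position"],"round") else s["position"],f.round(1),round(s["clock"],2))
    if abs(f[2])>14 or s["clock"]>25: break
E
```

```text
[ 0.51615067 -0.12599544  0.1171448 ] 6.8 [ 0.10758649 -0.75085608  0.45501715]
0.1155 [ 0.516  -0.126   0.1154] [ 0.2  0.3 -0. ] 7.1
0.114 [ 0.5159 -0.126   0.1139] [-0.9  1.2 -0. ] 7.4
0.1125 [ 0.5159 -0.126   0.1124] [0.1 0.9 0.2] 7.7
0.111 [ 0.5159 -0.126   0.1109] [0.2 0.1 0.6] 8.0
0.1095 [ 0.5162 -0.126   0.1097] [-0.2  0.1  1.8] 8.3
0.108 [ 0.5162 -0.126   0.1082] [-0.9  0.6  3.9] 8.6
0.1065 [ 0.5162 -0.126   0.1066] [-1.   0.1  4. ] 8.9
0.105 [ 0.5162 -0.126   0.105 ] [-0.6  0.8  3.6] 9.2
0.1035 [ 0.5162 -0.126   0.1035] [-0.4  0.5  3.4] 9.5
0.102 [ 0.5162 -0.126   0.102 ] [0.5 0.3 2.4] 9.8
0.1005 [ 0.5162 -0.126   0.1005] [0.9 0.7 3.5] 10.1
0.099 [ 0.5162 -0.1261  0.099 ] [0.7 0.4 2.3] 10.4
0.0975 [ 0.5162 -0.126   0.0975] [1.2 0.5 3.5] 10.7
0.096 [ 0.5162 -0.126   0.096 ] [1.9 0.  2.9] 11.0
0.0945 [ 0.5161 -0.126   0.0945] [1.4 0.8 2.4] 11.3
0.093 [ 0.5162 -0.126   0.093 ] [1.8 0.3 3.1] 11.6
0.0923 [ 0.5162 -0.126   0.0924] [1.7 0.3 3.9] 11.85
0.0916 [ 0.5162 -0.126   0.0916] [1.9 0.3 3.1] 12.1
0.0909 [ 0.5162 -0.126   0.0909] [2.2 0.2 3.7] 12.35
0.0902 [ 0.5162 -0.126   0.0904] [1.6 0.9 4.5] 12.6
0.0895 [ 0.5162 -0.126   0.0903] [-0.2  0.6  9.5] 12.85
0.0888 [ 0.5162 -0.126   0.0903] [-2.   0.2 15.3] 13.1
```

View pics/w1.png

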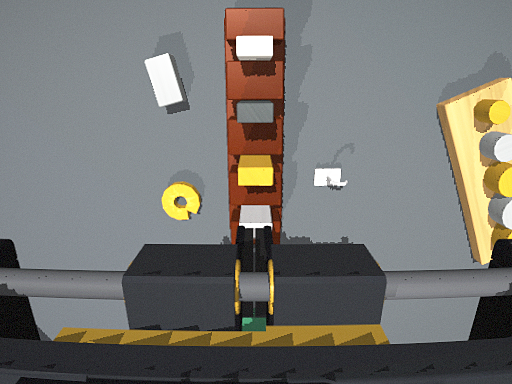

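The wrist view shows the brass bar at (255, 170), clear of its neighbours. The TCP stopped at 0.0903 m and the force rose to 15 N, so the bar has reached the groove floor. Next I'll withdraw straight up and check.

```bash
python3 - <<'E'
from h import *
robot.move_straight([.516,-.126,.10],vel=.03)
robot.move_straight([.516,-.126,.25],vel=.1)
for cam in ["wrist","side"]:
    p=viewer.camera(cam); save(p,cam+"2.png"); W=cloud(p)
    for n in ["brass_bar","steel_bar","nylon_bar","aluminium_bar"]:
        for d in viewer.cut_out(p,n)[:1]:
            m=d["mask"]&(p["z_map"]>0); print(cam,n,round(d["score"],2),d["pixel"],np.percentile(W[m][:,2],95).round(4))
s=sensors.observe(); print(s["position"],s["clock"],s["wrist_force"])
E
```

```text
wrist brass_bar 0.76 [253.2, 169.5] 0.0913
wrist nylon_bar 0.59 [256.3, 48.9] 0.0924
wrist aluminium_bar 0.72 [253.4, 214.2] 0.1042
side brass_bar 0.91 [335.6, 282.1] 0.0917
side steel_bar 0.74 [320.2, 248.4] 0.1089
side nylon_bar 0.64 [196.2, 118.4] 0.1538
side aluminium_bar 0.6 [350.5, 313.2] 0.1062
[ 0.51597217 -0.12599217  0.24996553] 15.775 [ 1.01330718 -0.34363163 -0.10597593]
```

View pics/side2.png

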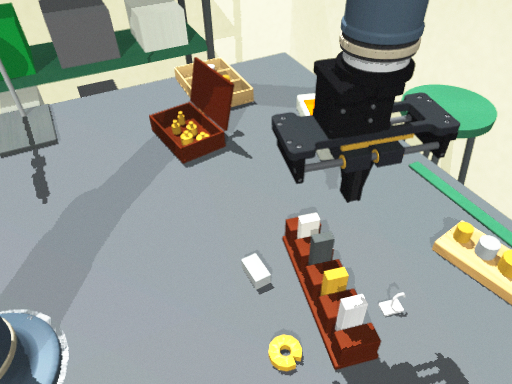

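The brass bar at (335, 282) is now level with home. The steel bar (320, 248), aluminium bar (350, 313) and the loose items haven't moved, and the gripper is clear.

```bash
python3 -c "
from bench import robot
print(robot.hand_in())"
```

```text
the job is handed in; nothing more can be done
None
```

The brass bar is pressed fully home (fingertips stopped hard at 0.0903 m, about 15 N). The arm is withdrawn, the after-picture shows the other bars and loose items where they were, and the job was handed in just after 15.8 s on the robot clock.

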